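# Park the rolling-mill roll in its cradle

### The arm

A 7-joint arm with a two-finger parallel gripper is mounted at the origin on the work surface. World frame = base frame: x ahead of the robot, y to its left, z up, the work surface at z = 0. Lengths are in mm, angles in rad, forces in N, time in s.
With the tool pointing down it reaches from about 425 to 875 mm from the base axis. Payload 8.4 kg.
Tool frame: the origin (TCP) lies midway between the tips of the shut fingers; the grasp point (between the pads) lies hold_point_z behind it (hold_point_z is the distance from the TCP to the grasp point, in mm); z points along the fingers, y is the line along which they close (so a half turn about z gives the same grasp; the last joint's range is limited). The gripper opens to 85 mm and grips with 20 to 120 N. Pads are 22 mm wide; open, the fingers measure 114 mm over their backs; the gripper's body (76 mm by 85 mm) begins 54 mm behind the grasp point. The pads swing forward as they close: fully open they stand 13 mm farther back than shut.
Start: joints at [-1.418, 0.333, 0.04, 1.465, -0.013, 1.343, -0.059], TCP at [161.949, 629.473, 231.308] pointing down, gripper open.
Joint ranges: [-2.58, 2.58], [-0.38, 2.09], [-1.3, 1.39], [0.25, 2.4], [-1.5, 4.64], [0.08, 2.09], [-2.65, 2.65]. Speed limits (rad/s): [2.22, 2.22, 2.79, 2.79, 3.14, 3.14, 3.14].

### API

Orientations are given as a rotation vector (axis times angle).
In Python, from rig import * gives the robot as it stands.
- The arm moves only by the tool carry_out, never from a script. Its argument "rows" is one flat list of numbers, 6 for each row, row after row: the shift along the world's x, y, z in m, then the turn, a rotation vector about the world's x, y, z in rad. A call has 1 to 10 rows; each row shifts and turns the commanded pose from where the row before left it; what a row does not reach is not made up. A row lasts 1/12 s, in which the tool goes at most 41.7 mm and 7.16 degrees, less where a joint would pass 70% of its speed; a pose out of reach is approached as far as the arm can. A call with a gripper value outside its range is refused whole. "hand" is the opening, from 0 (shut) to 1 (fully open), set as the call begins (left out, the last holds). The fingers move at their own pace and stop on an object; the grip force is fixed at half the most. Time passes only in rows, so rows that do not move let the fingers close. It gives the time, the measured TCP pose, the force, the opening and the grip force at its end, in the units of the state.
- get_obs(): the state, without advancing time (a new reading comes with each control period).
- capture(name): name is "scene" or "top" or "wrist"; returns the picture (420x560x3 uint8, red, green, blue); there is no depth.
- camera_params(name): a dict with "K" (3x3 intrinsics, pixels), "cam_to_world" (4x4, takes a point from camera to world coordinates); the wrist camera has in their place "mount" (4x4, takes a point from camera to tool coordinates, whose origin is the TCP and whose axes are the flange's). Camera axes: x right, y up, looking along -z (the intrinsics and any distortion apply to the point x, -y, -z); pixel columns grow to the right and rows downward; lengths in mm; the calibration is good to about 2 mm. A picture is of the moment at which its call begins: read the wrist's pose just before it. camera_params takes no time and is no camera call.
- hand_in(): hands the job in; it is judged then, once.
Trained networks look in the newest picture that a camera, given by its name, has taken for a name from the list of things; names that differ only in an ending like _2 or _b are one class to them, and where a whole thing is asked for, a point or a joint stands for the part that bears it (a point fixed in the world has none). Each returns a list of dicts, best first, with "p" (0 to 1); they miss things now and then, are a little off and sometimes report something else, mostly with a low value. They report only what shows in the picture. A call takes as long as a camera call. They do not tell look-alikes from the thing itself.
- find_in(camera, query): "box" ([centre column, centre row, width, height] in pixels, round what is visible of it).
- regions_of(camera, query): "region" (420x560 bool, what is visible of it) and "box" ([centre column, centre row, width, height] in pixels, round what is visible of it).
- pinpoint(camera, query): "pixel" ([row, column] in pixels: a listed point, or the origin of a listed thing).
The state is a dict: "clock": time; "joint_pos": joint angles; "dq": joint speeds; "tau": joint torques, N m; "tcp_pos": TCP position; "eef_rot": TCP orientation; "wrist_force": force on the tool from outside, world axes, zero at the start; "ft_torque": the same for the moment, N m; "gripper_width": opening from 0.0 (shut) to 1.0 (fully open); "finger_force": force on a finger pad.
Only numpy, scipy, OpenCV 4.12 (cv2) and the standard library are available. Lean on these libraries where they do the work, as an engineer would, in place of code of your own. Each camera call takes 0.05 s, during which the arm holds its last target. There are 200 camera calls.

### The job

The steel roll from the rolling mill lies at the foot of its wooden cradle. With the fingertips behind it, slowly and gently push it up the slope, keeping the fingers on it so that it never runs back by itself, until it drops into the seat against the stop; then take the hand away and leave the roll there. Only push: do not squeeze or lift the roll, and do not disturb the jar, tin and brass sleeve beside the cradle.

Things in the scene. Friction and masses are not known exactly. Their poses are not given: they have to be found in the camera images.
- cradle: Wooden cradle fixed to the bench, 313 mm long, 120 mm wide. Origin: on the bench top, mid-width, at the foot line of its slope; x points level uphill, y across, z up. Along x: level landing -115 to 0 mm, 10 mm high, with a 5 mm lip at its low end; slope 0 to 140; seat 140 to 174; stop. Rails 10 mm thick stand 18 mm above landing and slope, either side of a channel 100 mm wide.
- roll: Loose polished, slippery steel roll, about 0.7 kg: cylinder 40 mm in diameter, 70 mm long, with a neck (18 mm diameter, 12 mm long) at each end. Origin: on its axis, mid-length; y is its axis (x, z turn as it rolls). It starts at rest on the landing, across the channel, its axis 35 to 60 mm before the slope's foot. It rolls freely: let go on the slope it rolls back.
- seat (a point): Where the roll's axis is (mid-length) when home: 153.5 mm uphill of the cradle's origin, 44.7 mm above the bench. The seat is a level pocket 34 mm long, 5 mm lower than the slope's crest, before the upright stop (18 mm thick, top 62 mm above the bench). Once pushed over the crest the roll drops in by itself and stays.
- slope (a point): Point on the foot line of the slope, mid-width, on its surface (10 mm above the bench, over the cradle's origin); x points up along the slope, z square to its surface. The slope is straight, 8 degrees, 140 mm long in plan, and ends in a crest 29.7 mm above the bench.
- jar: Loose amber glass jar with a black cap, 40 mm diameter, 55 mm high, beside the cradle; origin: centre of its underside. Leave alone.
- tin: Loose low round aluminium tin, 48 mm diameter, 22 mm high, beside the cradle; origin: centre of its underside. Leave alone.
- sleeve: Loose upright brass sleeve, 32 mm diameter, 22 mm bore, 32 mm high, beside the cradle; origin: centre of its underside. Leave alone.
There are look-alikes about, which are no part of the job. Several things have the shape of the roll; the one meant has the colours described above.

How it is judged (in metres and radians):
On the way:
1. the roll is on the slope, halfway up (x of roll in the frame of cradle between 0.055 and 0.1 m and z of roll in the frame of slope between 0.015 and 0.028 m), for 0.1 s.
At the end, for the whole second after the job is handed in: The roll lies at rest down in the seat against the stop (axis within 4.5 mm along the cradle, 3 mm in height and 8 mm sideways of the seat point, square within 0.08 rad), and the jar, tin and sleeve are within 15 mm of where they stood (x of roll in the frame of cradle between 0.149 and 0.158 m and y of roll in the frame of cradle between -0.008 and 0.008 m and z of roll in the frame of cradle between 0.0415 and 0.0475 m and angle between the y axis of roll and the y axis of cradle, either way round below 0.08 rad and linear speed of roll below 0.02 m/s and distance of each of jar, tin, sleeve from where it was at the start of the episode below 0.015 m); the robot touches nothing.
It fails at once if the roll runs free on the slope (faster than 0.15 m/s with no finger on it) (x of roll in the frame of cradle between 0.004 and 0.134 m and contact force between the fingers and roll below 0.01 N and linear speed of roll above 0.15 m/s).
It fails at once if the roll is lifted more than 8 mm off the landing, slope or crest (z of roll in the frame of cradle above 0.058 m or (x of roll in the frame of cradle below 0 m and z of roll in the frame of cradle above 0.038 m) or (x of roll in the frame of cradle above 0 m and z of roll in the frame of slope above 0.028 m)).
It fails at once if the roll is squeezed or pressed with more than 35 N (contact force between the fingers and roll above 35 N).
It fails at once if the jar, tin or sleeve is pushed more than 15 mm or tipped (distance of any of jar, tin, sleeve from where it was at the start of the episode above 0.015 m or angle between any of jar, tin, sleeve's own z axis and vertical above 0.3 rad).
It also fails if it takes over 40 s, if anything falls off the work surface, if the arm or the gripper's body presses on something with over 40 N, if the wrist force passes 120 N, or if a joint passes its speed limit or range.

## Working session

There is one attempt and no reset: what is moved stays moved. The work goes in short steps, Python scripts to look and compute and a tool call to move; the robot and the scene stay as the last step left them, time stands still between calls to the robot, and variables do not carry over. Pictures are saved under pics/ and viewed, at most 10 in all, crops included, and the job is handed in when it is done.

Besides the shell and the picture viewer there is one more tool, called after ">>>" as name(argument=value, ...) on one line, values as JSON. carry_out: Moves the arm, as the interface text tells. Its arguments: {"type":"object","properties":{"rows":{"type":"array"},"hand":{"type":"number"}},"required":["rows"]}

```bash
mkdir -p pics
python3 - <<'E'
from rig import *
import cv2,numpy as np
o=get_obs();print(o)
a=capture("scene");b=capture("top")
cv2.imwrite("pics/a.png",a[...,::-1]);cv2.imwrite("pics/b.png",b[...,::-1])
for c in("scene","top"):
    p=camera_params(c);print(c,p["K"],p["cam_to_world"])
    for q in("roll","cradle","seat","slope","jar","tin","sleeve"):
        print(q,[(np.round(r["pixel"]),round(r["p"],2)) for r in pinpoint(c,q)][:4])
print(camera_params("wrist"))
E
```

```text
{'clock': 0.0, 'joint_pos': array([-1.41819404,  0.33393183,  0.03985727,  1.46627826, -0.01337621,
        1.34330862, -0.05847635]), 'dq': array([-0.00086262, -0.00074803, -0.00080081,  0.00037554, -0.00043246,
        0.00022987,  0.00087911]), 'tau': array([-6.33323943e-04, -6.58545542e+01,  1.36497494e+00, -4.05563521e+01,
        1.66817405e-02,  1.28464366e-02, -5.67227119e-06]), 'tcp_pos': array([161.85851803, 629.04681063, 230.40410458]), 'eef_rot': array([-3.94433482e-01, -3.11665371e+00,  2.60546616e-03]), 'wrist_force': array([ 0.23176779, -0.5706099 , -0.26598537]), 'ft_torque': array([-0.07463973, -0.00088561, -0.03824551]), 'finger_force': 0.0, 'gripper_width': 1.0044423741836888}
scene [[438.71035671   0.         280.19334157]
 [  0.         438.71035671 214.38854762]
 [  0.           0.           1.        ]] [[-7.56276123e-01 -5.16642011e-01  4.01406850e-01  8.36367354e+02]
 [ 6.54235918e-01 -6.01569025e-01  4.58355836e-01  3.14401246e+02]
 [ 4.66804696e-03  6.09258353e-01  7.92958050e-01  6.39644277e+02]
 [ 0.00000000e+00  0.00000000e+00  0.00000000e+00  1.00000000
[... 971 characters left out ...]
4., 230.]), 0.63)]
slope [(array([210., 296.]), 0.89), (array([154., 276.]), 0.64)]
jar [(array([153., 274.]), 0.74)]
tin [(array([278., 290.]), 0.93)]
sleeve [(array([173., 213.]), 0.72)]
{'K': array([[293.31446722,   0.        , 278.80549789],
       [  0.        , 293.31446722, 208.37271133],
       [  0.        ,   0.        ,   1.        ]]), 'mount': array([[-5.11390350e-04,  9.50878566e-01,  3.09563712e-01,
         7.94973386e+01],
       [ 9.99999177e-01,  8.50622666e-04, -9.60864988e-04,
         7.44493772e-01],
       [-1.17698783e-03,  3.09562966e-01, -9.50878218e-01,
        -1.42967574e+02],
       [ 0.00000000e+00,  0.00000000e+00,  0.00000000e+00,
         1.00000000e+00]])}
```

View pics/a.png

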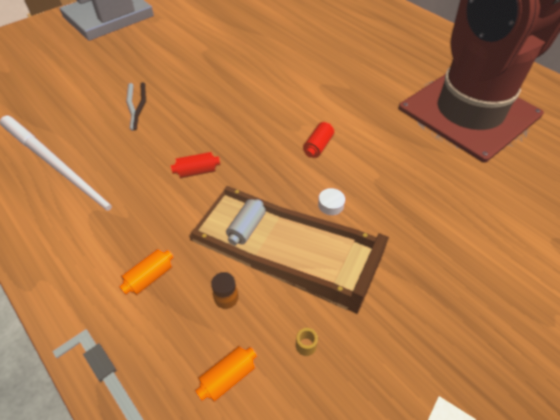

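View pics/b.png

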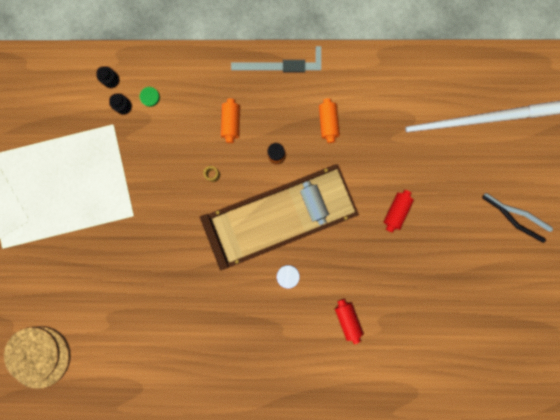

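```bash
cat > h.py <<'E'
from rig import *
import cv2,numpy as np
from scipy.optimize import minimize
def proj(c,P):
    p=camera_params(c);T=np.linalg.inv(p["cam_to_world"]);X=np.atleast_2d(P)@T[:3,:3].T+T[:3,3]
    u=np.c_[X[:,0],-X[:,1],-X[:,2]]@p["K"].T;return u[:,:2]/u[:,2:]
def ray(c,uv):
    p=camera_params(c);d=np.linalg.inv(p["K"])@[uv[0],uv[1],1];M=p["cam_to_world"]
    d=M[:3,:3]@[d[0],-d[1],-d[2]];return M[:3,3],d/np.linalg.norm(d)
def tri(uv1,uv2):
    A=np.zeros((3,3));b=np.zeros(3);R=[ray("scene",uv1),ray("top",uv2)]
    for o,d in R:
        Q=np.eye(3)-np.outer(d,d);A+=Q;b+=Q@o
    x=np.linalg.solve(A,b);return x,[np.linalg.norm((np.eye(3)-np.outer(d,d))@(x-o)) for o,d in R]
E
python3 - <<'E'
from h import *
M={}
C={}
for c in("scene","top"):
    im=capture(c)
    r=regions_of(c,"cradle");print(c,[(x["box"],x["p"],x["region"].sum()) for x in r][:3])
    M[c]=r[0]["region"]
    for q in("roll","jar","tin","sleeve"):
        for x in regions_of(c,q)[:6]:
            if x["p"]<.3: continue
            m=x["region"];v,u=np.nonzero(m)
            col=np.median(im[m],0);print(q,round(x["p"],2),u.mean().round(1),v.mean().round(1),m.sum(),col)
            if q=="roll" and np.ptp(col)<60: C[c]=(u.mean(),v.mean())
print("roll tri",tri(C["scene"],C["top"]))
L=np.array([[x,y,z] for y in(-60,60) for x,z in[(-121,0),(192,0),(-121,15),(-115,28),(0,28),(140,47.7),(174,47.7),(174,62),(192,62)]],float)
def W(P,q):
    c,s=np.cos(q[2]),np.sin(q[2]);return P@np.array([[c,s,0],[-s,c,0],[0,0,1]])+[q[0],q[1],0]
hull={c:cv2.convexHull(np.argwhere(M[c])[:,::-1].astype(np.float32)) for c in M}
def iou(c,q):
    h=cv2.convexHull(proj(c,W(L,q)).astype(np.float32));i=cv2.intersectConvexConvex(h,hull[c])[0]
    return i/(cv2.contourArea(h)+cv2.contourArea(hull[c])-i)
for cs in(("top",),("scene",),("scene","top")):
    r=minimize(lambda q:-sum(iou(c,[q[0]*100,q[1]*100,q[2]]) for c in cs),[5.6,-.5,1.85],method="Nelder-Mead",options=dict(xatol=1e-4,fatol=1e-6,initial_simplex=[[5.6,-.5,1.85],[5.9,-.5,1.85],[5.6,-.2,1.85],[5.6,-.5,2.0]]))
    print(cs,r.x*[100,100,1],-r.fun)
q=r.x*[100,100,1]
x,_=tri(C["scene"],C["top"])
R=np.array([[np.cos(q[2]),-np.sin(q[2])],[np.sin(q[2]),np.cos(q[2])]])
print("roll in cradle",R.T@(x[:2]-q[:2]),x[2])
for c in("scene","top"):print(c,"slope,seat pix",proj(c,W(np.array([[0,0,10],[153.5,0,44.7]]),q)))
for c in("scene","top"):
    im=cv2.cvtColor(capture(c),cv2.COLOR_RGB2BGR);im=cv2.resize(im,None,fx=3,fy=3,interpolation=2)
    for p in proj(c,W(L,q)):cv2.circle(im,tuple(int(t*3+1) for t in p),3,(0,255,0),1)
    u,v=proj(c,W(np.array([[30,0,20.]]),q))[0]*3;u=int(max(u-330,0));v=int(max(v-270,0))
    cv2.imwrite(f"pics/o_{c}.png",im[v:v+540,u:u+700])
E
```

```text
scene []Traceback (most recent call last):
  File "<stdin>", line 7, in <module>
IndexError: list index out of range
```

Run:
```python
from h import *
M={};C={}
for c in("scene","top"):
    for k in range(4):
        im=capture(c);r=regions_of(c,"cradle")
        if r and r[0]["region"].sum()>3000: M[c]=r[0]["region"];print(c,r[0]["box"],r[0]["p"]);break
    for q in("roll","jar","tin","sleeve"):
        for x in regions_of(c,q)[:6]:
            if x["p"]<.3: continue
            m=x["region"];v,u=np.nonzero(m)
            col=np.median(im[m],0);print(q,round(x["p"],2),u.mean().round(1),v.mean().round(1),m.sum(),col)
            if q=="roll" and np.ptp(col)<60: C[c]=(u.mean(),v.mean())
L=np.array([[x,y,z] for y in(-60,60) for x,z in[(-121,0),(192,0),(-121,15),(-115,28),(0,28),(140,47.7),(174,47.7),(174,62),(192,62)]],float)
def W(P,q):
    c,s=np.cos(q[2]),np.sin(q[2]);return P@np.array([[c,s,0],[-s,c,0],[0,0,1]])+[q[0],q[1],0]
hull={c:cv2.convexHull(np.argwhere(M[c])[:,::-1].astype(np.float32)) for c in M}
def iou(c,q):
    h=cv2.convexHull(proj(c,W(L,q)).astype(np.float32));i=cv2.intersectConvexConvex(h,hull[c])[0]
    return i/(cv2.contourArea(h)+cv2.contourArea(hull[c])-i)
for cs in [(c,) for c in M]+[tuple(M)]:
    r=minimize(lambda q:-sum(iou(c,[q[0]*100,q[1]*100,q[2]]) for c in cs),[5.6,-.5,1.85],method="Nelder-Mead",options=dict(xatol=1e-4,fatol=1e-6,initial_simplex=[[5.6,-.5,1.85],[5.9,-.5,1.85],[5.6,-.2,1.85],[5.6,-.5,2.0]]))
    print(cs,r.x*[100,100,1],-r.fun)
q=r.x*[100,100,1]
R=np.array([[np.cos(q[2]),-np.sin(q[2])],[np.sin(q[2]),np.cos(q[2])]])
if len(C)==2:
    x,e=tri(C["scene"],C["top"]);print("roll",x,e,"in cradle",R.T@(x[:2]-q[:2]),x[2])
for c in("scene","top"):
    print(c,"slope,seat pix",proj(c,W(np.array([[0,0,10],[153.5,0,44.7]]),q)))
    im=cv2.cvtColor(capture(c),cv2.COLOR_RGB2BGR);im=cv2.resize(im,None,fx=3,fy=3,interpolation=2)
    for p in proj(c,W(L,q)):cv2.circle(im,tuple(int(t*3+1) for t in p),3,(0,255,0),1)
    u,v=proj(c,W(np.array([[30,0,20.]]),q))[0]*3;u=int(max(u-330,0));v=int(max(v-270,0))
    cv2.imwrite(f"pics/o_{c}.png",im[v:v+540,u:u+700])
```

```text
scene [290.4, 248.6, 200.7, 127.2] 0.67
roll 0.88 318.2 139.8 703 [214.  50.  31.]
roll 0.87 146.2 271.7 1305 [242. 129.  10.]
roll 0.83 195.8 164.7 820 [220.  50.  31.]
roll 0.71 225.5 373.5 1755 [242. 127.  10.]
roll 0.7 245.3 221.7 1100 [175. 168. 159.]
jar 0.97 224.5 290.1 809 [87. 61. 47.]
tin 0.68 331.3 201.4 514 [228. 230. 228.]
sleeve 0.7 297.2 249.1 11811 [202. 157. 102.]
sleeve 0.56 306.1 341.8 538 [168. 118.  55.]
top [278.6, 217.1, 158.3, 105.0] 0.68
roll 0.97 229.9 120.9 759 [230. 110.  28.]
roll 0.96 329.1 119.8 676 [237. 114.  28.]
roll 0.89 313.8 202.0 756 [156.  167.  154.5]
roll 0.73 398.4 210.4 694 [205.  28.  24.]
roll 0.63 349.0 320.9 736 [213.  35.  29.]
jar 0.88 276.1 152.5 306 [33. 30. 29.]
tin 0.59 287.7 276.3 415 [221. 232. 240.]
sleeve 0.64 211.3 173.6 180 [147.5 112.   47.5]
('scene',) [569.12458623 -26.79392807   1.95681438] 0.9895210651596381
('top',) [569.82892545 -27.624312     1.96262224] 0.9946027025578751
('scene', 'top') [569.60545115 -27.10692917   1.96237054] 1.9779138531595148
roll [584.81363652 -64.72602293  31.36582777] [np.float64(0.48763059320175245), np.float64(0.4876305932019414)] in cradle [-40.5757945    0.30003042] 31.365827767194332
scene slope,seat pix [[266.03507603 237.59506396]
 [351.43158117 261.36588447]]
top slope,seat pix [[295.9196922  209.98126871]
 [227.50739262 236.26916338]]
```

>>> carry_out(rows=[0.0157,-0.0261,0,0,0,-0.0332,0.0157,-0.0261,0,0,0,-0.0332,0.0157,-0.0261,0,0,0,-0.0332,0.0157,-0.0261,0,0,0,-0.0332,0.0157,-0.0261,0,0,0,-0.0332,0.0157,-0.0261,0,0,0,-0.0332,0.0157,-0.0261,0,0,0,-0.0332,0.0157,-0.0261,0,0,0,-0.0332,0.0157,-0.0261,0,0,0,-0.0332,0.0157,-0.0261,0,0,0,-0.0332], hand=0.4)

```text
clock: 2.43
tcp_pos: [319.5, 367.1, 231.5]
eef_rot: [-0.907, -3.008, -0.001]
wrist_force: [0.6, 0.4, 1.8]
gripper_width: 0.399
finger_force: 0.0
```

>>> carry_out(rows=[0.0157,-0.0261,0,0,0,-0.0332,0.0157,-0.0261,0,0,0,-0.0332,0.0157,-0.0261,0,0,0,-0.0332,0.0157,-0.0261,0,0,0,-0.0332,0.0157,-0.0261,0,0,0,-0.0332,0.0157,-0.0261,0,0,0,-0.0332,0.0157,-0.0261,0,0,0,-0.0332,0.0157,-0.0261,0,0,0,-0.0332,0.0157,-0.0261,0,0,0,-0.0332,0.0157,-0.0261,0,0,0,-0.0332])

```text
clock: 3.27
tcp_pos: [476.6, 106.0, 231.6]
eef_rot: [1.391, 2.817, 0.001]
wrist_force: [0.5, 0.2, 0.8]
gripper_width: 0.405
finger_force: 0.0
```

>>> carry_out(rows=[0.0157,-0.0261,0,0,0,-0.0332,0.0157,-0.0261,0,0,0,-0.0332,0.0157,-0.0261,0,0,0,-0.0332,0.0157,-0.0261,0,0,0,-0.0332,0.0157,-0.0261,0,0,0,-0.0332,0.0157,-0.0261,0,0,0,-0.0332,0.0157,-0.0261,0,0,0,-0.0332,0.0157,-0.0261,0,0,0,-0.0332,0,0,0,0,0,0,0,0,0,0,0,0])

```text
clock: 4.1
tcp_pos: [601.6, -103.4, 231.0]
eef_rot: [1.754, 2.606, -0.002]
wrist_force: [0.3, -0.2, -1.0]
gripper_width: 0.396
finger_force: 0.0
```

Run:
```python
from h import *
from scipy.spatial.transform import Rotation as Ro
o=get_obs();im=capture("wrist");p=camera_params("wrist")
T=np.eye(4);T[:3,:3]=Ro.from_rotvec(o["eef_rot"]).as_matrix();T[:3,3]=o["tcp_pos"]
M=T@p["mount"];q=[569.6,-27.1,1.962]
def toc(X):c,s=np.cos(q[2]),np.sin(q[2]);d=X[:2]-q[:2];return [c*d[0]+s*d[1],-s*d[0]+c*d[1]]
def onplane(uv,z):
    d=np.linalg.inv(p["K"])@[uv[0],uv[1],1];d=M[:3,:3]@[d[0],-d[1],-d[2]];X=M[:3,3]+d*(z-M[2,3])/d[2];return X
print("tcp",o["tcp_pos"],toc(o["tcp_pos"]))
for n,z in(("roll",30),("slope",10),("seat",44.7)):
    for r in pinpoint("wrist",n)[:3]:
        uv=r["pixel"][::-1];print(n,r["p"],uv,toc(onplane(uv,z)))
cv2.imwrite("pics/w.png",im[...,::-1])
```

```text
tcp [ 601.63017815 -103.36890658  230.98387924] [np.float64(-82.72000186830925), np.float64(-0.5288798053674206)]
roll 0.93 [214.8, 266.1] [np.float64(-193.96600027506418), np.float64(84.02437407673318)]
roll 0.88 [54.3, 126.1] [np.float64(-15.316920850376476), np.float64(252.33773681554797)]
roll 0.7 [275.2, 148.5] [np.float64(-41.66782284500917), np.float64(3.0319183313713083)]
slope 0.9 [279.0, 112.1] [np.float64(-1.6599763879003175), np.float64(-1.5910041319140256)]
```

View pics/w.png

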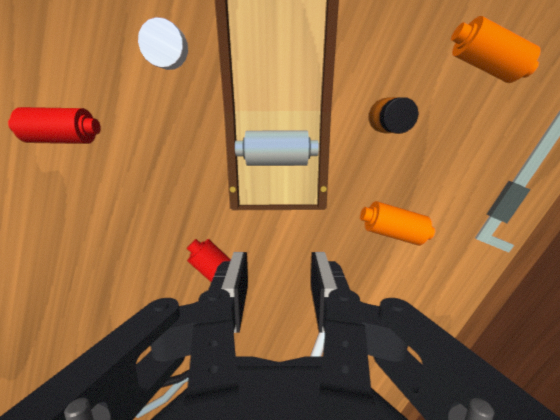

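>>> carry_out(rows=[-0.0005,-0.0002,-0.024,0,0,0.005,0,0,-0.024,0,0,0,0,0,-0.024,0,0,0,0,0,-0.024,0,0,0,0,0,-0.024,0,0,0,0,0,-0.024,0,0,0,0,0,-0.024,0,0,0,0,0,-0.016,0,0,0,0,0,-0.015,0,0,0,0,0,-0.01,0,0,0])

```text
clock: 5.13
tcp_pos: [600.3, -99.8, 21.0]
eef_rot: [-1.74, -2.614, 0.0]
wrist_force: [0.6, 0.5, 0.2]
gripper_width: 0.398
finger_force: 0.0
```

>>> carry_out(rows=[0,0,-0.003,0,0,0,0,0,-0.003,0,0,0,0,0,0,0,0,0])

```text
clock: 5.38
tcp_pos: [601.3, -101.1, 16.6]
eef_rot: [1.742, 2.614, 0.001]
wrist_force: [-0.6, 0.2, 0.5]
gripper_width: 0.399
finger_force: 0.0
```

Run:
```python
from h import *
o=get_obs();d=o["tcp_pos"][:2]-[569.6,-27.1];c,s=np.cos(1.962),np.sin(1.962)
print(o["tcp_pos"],c*d[0]+s*d[1],-s*d[0]+c*d[1],o["eef_rot"],o["wrist_force"])
a=capture("wrist");cv2.imwrite("pics/w2.png",a[...,::-1])
```

```text
[ 601.30517958 -101.14588082   16.63327311] -80.5410015806535 -1.0760775189898197 [1.74227002e+00 2.61387131e+00 6.46038365e-04] [-0.61373306  0.15413561  0.50681052]
```

View pics/w2.png

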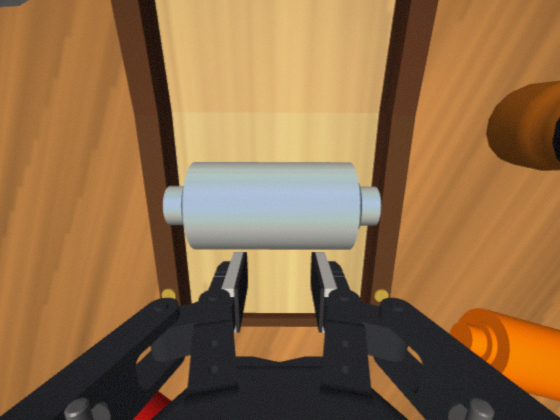

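>>> carry_out(rows=[-0.0018,-0.0008,0,0,0,0,-0.0008,0.0019,0,0,0,0,-0.0008,0.0019,0,0,0,0,-0.0008,0.0018,0,0,0,0,-0.0007,0.0018,0,0,0,0,-0.0008,0.0019,0,0,0,0,-0.0008,0.0018,0,0,0,0,-0.0008,0.0019,0,0,0,0,-0.0007,0.0018,0,0,0,0,-0.0008,0.0019,0,0,0,0])

```text
clock: 6.27
tcp_pos: [592.2, -85.5, 16.3]
eef_rot: [-1.743, -2.614, 0.0]
wrist_force: [-0.6, 0.2, -0.0]
gripper_width: 0.398
finger_force: 0.2
```

>>> carry_out(rows=[-0.0008,0.0019,0,0,0,0,-0.0008,0.0019,0,0,0,0,-0.0008,0.0018,0,0,0,0,-0.0007,0.0018,0,0,0,0,-0.0008,0.0019,0,0,0,0,-0.0008,0.0018,0,0,0,0,-0.0008,0.0019,0,0,0,0,-0.0007,0.0018,0,0,0,0,-0.0008,0.0019,0,0,0,0,-0.0008,0.0018,0,0,0,0])

```text
clock: 7.1
tcp_pos: [584.4, -66.9, 16.3]
eef_rot: [-1.743, -2.614, 0.0]
wrist_force: [0.2, 0.3, 0.6]
gripper_width: 0.402
finger_force: 0.2
```

```bash
cat > s.py <<'E'
import sys
from h import *
o=get_obs();d=o["tcp_pos"][:2]-[569.6,-27.1];c,s=np.cos(1.962),np.sin(1.962)
print(o["clock"],o["tcp_pos"],c*d[0]+s*d[1],-s*d[0]+c*d[1],o["wrist_force"],o["finger_force"])
a=capture("wrist");cv2.imwrite(sys.argv[1],a[...,::-1])
for r in regions_of("wrist","roll"):
    m=r["region"]
    if np.ptp(np.median(a[m],0))<60:print(r["p"],r["box"],cv2.minAreaRect(np.argwhere(m)[:,::-1].astype(np.float32)))
E
python3 s.py pics/w3.png
```

```text
7.1 [584.37480848 -66.90536877  16.29469951] -42.43175926922923 1.5192609037589424 [0.23468986 0.28428369 0.58568379] 0.18959934823215008
```

View pics/w3.png

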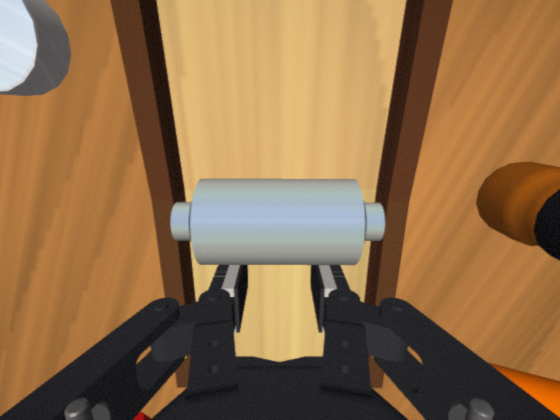

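>>> carry_out(rows=[-0.0008,0.0019,0,0,0,0,-0.0008,0.0019,0,0,0,0,-0.0008,0.0019,0,0,0,0,-0.0008,0.0019,0,0,0,0,-0.0008,0.0019,0.0002,0,0,0,-0.0008,0.0019,0.0003,0,0,0,-0.001,0.0023,0.0003,0,0,0,-0.001,0.0023,0.0004,0,0,0,-0.001,0.0023,0.0004,0,0,0,-0.001,0.0023,0.0004,0,0,0])

```text
clock: 8.03
tcp_pos: [575.7, -46.4, 18.4]
eef_rot: [1.743, 2.613, 0.0]
wrist_force: [1.5, -3.3, 2.0]
gripper_width: 0.401
finger_force: 1.6
```

>>> carry_out(rows=[-0.001,0.0023,0.0004,0,0,0,-0.001,0.0023,0.0004,0,0,0,-0.001,0.0023,0.0004,0,0,0,-0.001,0.0023,0.0004,0,0,0,-0.001,0.0023,0.0004,0,0,0,-0.001,0.0023,0.0004,0,0,0,-0.001,0.0023,0.0004,0,0,0,-0.001,0.0023,0.0004,0,0,0,-0.001,0.0023,0.0004,0,0,0,-0.001,0.0023,0.0004,0,0,0])

```text
clock: 8.87
tcp_pos: [565.5, -23.3, 22.3]
eef_rot: [-1.743, -2.614, 0.0]
wrist_force: [1.5, -3.1, 1.5]
gripper_width: 0.4
finger_force: 1.6
```

```bash
python3 s.py pics/w4.png
```

```text
8.8667 [565.52735078 -23.298326    22.33106608] 5.067367408492718 2.315379974219546 [ 1.52567126 -3.14837004  1.47394001] 1.572986114770174
0.79 [278.5, 221.9, 212.2, 86.5] ((278.51422119140625, 221.31942749023438), (213.0929718017578, 86.4515609741211), 0.6902772188186646)
0.7 [506.1, 297.6, 102.2, 110.9] ((521.0441284179688, 291.80841064453125), (140.09072875976562, 75.0843734741211), 40.855377197265625)
```

View pics/w4.png

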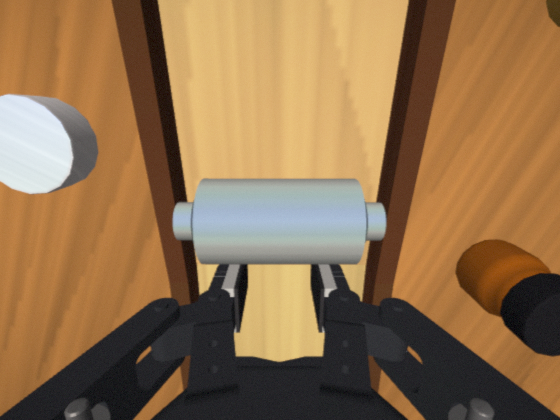

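>>> carry_out(rows=[-0.001,0.0023,0.0004,0,0,0,-0.0009,0.0023,0.0003,0,0,0,-0.001,0.0023,0.0004,0,0,0,-0.0009,0.0023,0.0003,0,0,0,-0.001,0.0023,0.0004,0,0,0,-0.0009,0.0023,0.0003,0,0,0,-0.001,0.0023,0.0004,0,0,0,-0.0009,0.0023,0.0003,0,0,0,-0.001,0.0023,0.0004,0,0,0,-0.0009,0.0023,0.0003,0,0,0])

```text
clock: 9.8
tcp_pos: [556.1, -0.3, 25.9]
eef_rot: [-1.743, -2.614, -0.0]
wrist_force: [1.1, -2.6, 1.3]
gripper_width: 0.403
finger_force: 1.6
```

>>> carry_out(rows=[-0.001,0.0023,0.0004,0,0,0,-0.0009,0.0023,0.0003,0,0,0,-0.001,0.0023,0.0004,0,0,0,-0.0009,0.0023,0.0003,0,0,0,-0.001,0.0023,0.0004,0,0,0,-0.0009,0.0023,0.0003,0,0,0,-0.001,0.0023,0.0004,0,0,0,-0.0009,0.0023,0.0003,0,0,0,-0.001,0.0023,0.0004,0,0,0,-0.0009,0.0023,0.0003,0,0,0])

```text
clock: 10.63
tcp_pos: [546.5, 22.7, 29.3]
eef_rot: [-1.743, -2.613, 0.0]
wrist_force: [1.5, -3.6, 1.8]
gripper_width: 0.402
finger_force: 1.6
```

>>> carry_out(rows=[-0.001,0.0023,0.0004,0,0,0,-0.0009,0.0023,0.0003,0,0,0,-0.001,0.0023,0.0004,0,0,0,-0.0009,0.0023,0.0003,0,0,0,-0.001,0.0023,0.0004,0,0,0,-0.0009,0.0023,0.0003,0,0,0,-0.001,0.0023,0.0004,0,0,0,-0.0009,0.0023,0.0003,0,0,0,-0.001,0.0023,0.0004,0,0,0,-0.0009,0.0023,0.0003,0,0,0])

```text
clock: 11.47
tcp_pos: [537.0, 45.7, 32.8]
eef_rot: [-1.743, -2.614, 0.0]
wrist_force: [2.4, -2.0, 1.5]
gripper_width: 0.398
finger_force: 1.6
```

```bash
python3 s.py pics/w5.png
```

```text
11.4667 [537.02994781  45.7259706   32.84601097] 79.7430317990316 2.340763177035587 [ 2.35658561 -2.00804504  1.50002421] 1.5841922722756863
0.72 [279.3, 222.8, 215.8, 85.7] ((279.0, 221.0), (86.0, 214.0), 90.0)
```

View pics/w5.png

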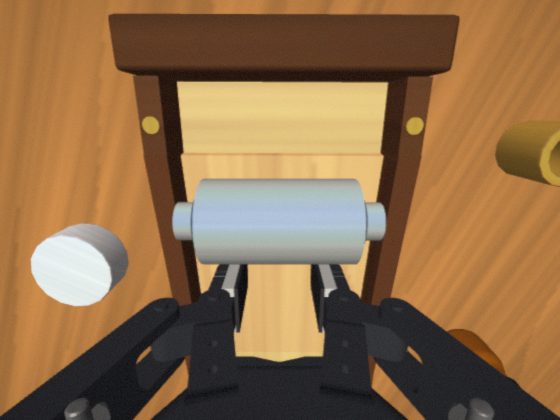

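>>> carry_out(rows=[-0.001,0.0023,0.0004,0,0,0,-0.0009,0.0023,0.0003,0,0,0,-0.001,0.0023,0.0004,0,0,0,-0.0009,0.0023,0.0003,0,0,0,-0.001,0.0023,0.0004,0,0,0,-0.0009,0.0023,0.0003,0,0,0,-0.001,0.0023,0.0004,0,0,0,-0.0009,0.0023,0.0003,0,0,0,-0.001,0.0023,0.0004,0,0,0,-0.0009,0.0023,0.0003,0,0,0])

```text
clock: 12.4
tcp_pos: [527.5, 68.7, 36.3]
eef_rot: [-1.743, -2.614, 0.0]
wrist_force: [1.4, -2.9, 0.9]
gripper_width: 0.397
finger_force: 1.6
```

>>> carry_out(rows=[-0.0006,0.0014,0.0002,0,0,0,-0.0006,0.0014,0.0002,0,0,0,-0.0006,0.0014,0.0002,0,0,0,-0.0006,0.0014,0.0001,0,0,0,-0.0006,0.0014,0,0,0,0,-0.0006,0.0014,0,0,0,0,-0.0006,0.0014,0,0,0,0,0,0,0,0,0,0,0,0,0,0,0,0,0,0,0,0,0,0])

```text
clock: 13.23
tcp_pos: [523.5, 78.2, 37.0]
eef_rot: [-1.743, -2.613, 0.0]
wrist_force: [-0.3, -0.3, 0.2]
gripper_width: 0.399
finger_force: 0.0
```

```bash
python3 s.py pics/w6.png
```

```text
13.2333 [523.45678387  78.21654476  37.00961339] 114.95443480544964 2.499782686524682 [-0.25192557 -0.34707298  0.21022944] 0.0
0.87 [280.4, 205.6, 206.5, 77.3] ((278.5, 205.5), (77.0, 207.0), 90.0)
```

View pics/w6.png

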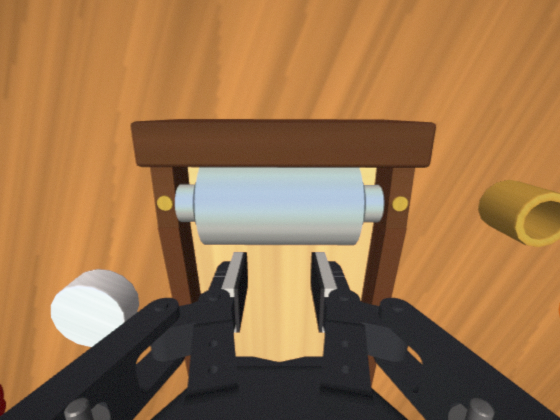

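The roll has dropped into the seat, square against the stop (body cols 195–362, rows 167–244), and the fingers are clear of it. I'll withdraw now.

>>> carry_out(rows=[0.001,-0.0025,0.003,0,0,0,0.001,-0.0025,0.005,0,0,0,0,0,0.01,0,0,0,0,0,0.015,0,0,0,0,0,0.02,0,0,0,0,0,0.02,0,0,0,0,0,0.02,0,0,0,0,0,0.02,0,0,0,0,0,0.015,0,0,0,0,0,0,0,0,0])

```text
clock: 14.17
tcp_pos: [527.4, 73.2, 169.0]
eef_rot: [1.743, 2.611, 0.007]
wrist_force: [-0.1, -0.2, -0.0]
gripper_width: 0.398
finger_force: 0.0
```

Run:
```python
from h import *
from scipy.spatial.transform import Rotation as Ro
o=get_obs();a=capture("wrist");p=camera_params("wrist")
cv2.imwrite("pics/w7.png",a[...,::-1])
T=np.eye(4);T[:3,:3]=Ro.from_rotvec(o["eef_rot"]).as_matrix();T[:3,3]=o["tcp_pos"];M=T@p["mount"]
c,s=np.cos(1.962),np.sin(1.962)
for r in regions_of("wrist","roll"):
    m=r["region"]
    if np.ptp(np.median(a[m],0))<60:
        u=np.argwhere(m).mean(0)[::-1];d=np.linalg.inv(p["K"])@[u[0],u[1],1];d=M[:3,:3]@[d[0],-d[1],-d[2]]
        X=M[:3,3]+d*(44.7-M[2,3])/d[2];e=X[:2]-[569.6,-27.1];print(r["p"],u,"cradle",c*e[0]+s*e[1],-s*e[0]+c*e[1],cv2.minAreaRect(np.argwhere(m)[:,::-1].astype(np.float32))[1:])
print(o["clock"],o["tcp_pos"])
```

```text
0.73 [275.88080457 153.94487211] cradle 153.85740842415467 2.348686368876848 ((106.1019287109375, 43.427303314208984), 0.9548412561416626)
14.1667 [527.35520581  73.16890333 168.96030649]
```

View pics/w7.png

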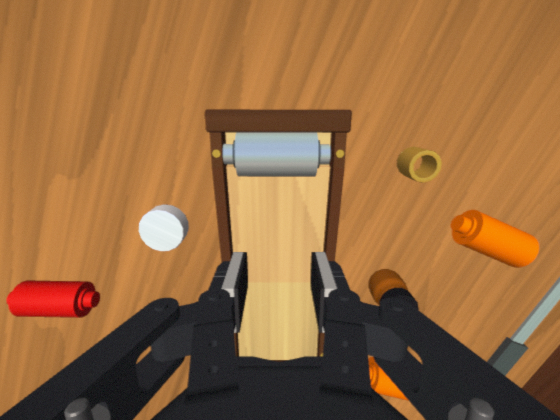

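The roll sits in the seat at about (154, 2) mm in the cradle frame, centred at pixel (276,154). The tin, sleeve and jar are still standing, and the hand is clear.

```bash
python3 -c "
from rig import *
print(hand_in())"
```

```text
the job is handed in; nothing more can be done
None
```

The roll is in the seat against the stop, measured at about 154 mm uphill and 2 mm off centre. The jar, tin and sleeve were not touched, the hand is clear, and the job was handed in at about 14 s; the hand-in returned no verdict.

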